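# Hold a sleeve clamped on its spindle with the lever press

### The arm

A 6-joint arm with a two-finger parallel gripper is mounted at the origin on the work surface. World frame = base frame: x ahead of the robot, y to its left, z up, the work surface at z = 0. Lengths are in m, angles in rad, forces in N, time in s.
With the tool pointing down it reaches from about 0.375 to 0.975 m from the base axis. Payload 3.8 kg.
Tool frame: the origin (TCP) lies midway between the tips of the shut fingers; the grasp point (between the pads) lies 19 mm behind it; z points along the fingers, y is the line along which they close (so a half turn about z gives the same grasp; the last joint's range is limited). The gripper opens to 85 mm and grips with 20 to 120 N. Pads are 22 mm wide; open, the fingers measure 114 mm over their backs; the gripper's body (76 mm by 85 mm) begins 54 mm behind the grasp point. The pads swing forward as they close: fully open they stand 13 mm farther back than shut.
Start: joints at [-1.147, 0.264, 1.604, -0, 1.274, -0.037], TCP at [0.3, -0.605, 0.231] pointing down, gripper open.
Joint ranges: [-2.63, 2.63], [-0.94, 2.18], [0.31, 2.57], [-1.31, 4.45], [0, 2.66], [-2.55, 2.55]. Speed limits (rad/s): [2.57, 2.57, 3.14, 3.14, 3.14, 3.14].

### API

Orientations are given as a rotation vector (axis times angle).
In Python, from workcell import bot, read_camera, camera_info, ticket gives the robot as it stands.
- The arm moves only by the tool servo_tool, never from a script. Its argument "targets" is a list of rows, each an object of numbers: "hand": the closure, from -1 (fully open) to 1 (shut); "x", "y", "z": the shift along the tool's x, y, z as a fraction of full scale; "roll": the turn about the tool's z as a fraction of full scale. In form: [{"hand": .., "x": .., "y": .., "z": .., "roll": ..}, ...]. A call has 1 to 10 rows; each row is the pose to reach, as a shift and turn from the pose commanded when the call began, along the tool's axes at that moment, turning the shorter way round; what a row does not reach only later rows make up. Full scale, the value 1, is 50 cm for a shift and 180 degrees for a turn. A row lasts 1/12 s, in which the tool goes at most 41.7 mm and 7.16 degrees, less where a joint would pass 70% of its speed; a pose out of reach is approached as far as the arm can. A call with a number of a shift or a turn outside -1 to 1 is refused whole. A call with a gripper value outside its range is refused whole. The fingers move at their own pace and stop on an object; "grip_force" is the grip in N (left out, the last holds). Time passes only in rows, so rows that repeat a pose let the fingers close. It gives the time, the measured TCP pose, the force, the opening and the grip force at its end, in the units of the state.
- bot.read_state(): the state, without advancing time (a new reading comes with each control period).
- read_camera(name): name is "scene" or "top" or "wrist"; returns the picture (384x512x3 uint8, red, green, blue); there is no depth.
- camera_info(name): a dict with "fx", "fy", "cx", "cy" (pixels), "k1" (the pictures are not rectified: a ray, as slopes to the right and down, at radius r is drawn at 1 + k1 r^2 times it, then the intrinsics apply), "eye" and "orientation" of the camera in the world; the wrist camera has in their place "T_tool_cam" (4x4, takes a point from camera to tool coordinates, whose origin is the TCP and whose axes are the flange's). Camera axes: x right, y down, z forward; pixel columns grow to the right and rows downward; lengths in m; the calibration is good to about 2 mm. A picture is of the moment at which its call begins: read the wrist's pose just before it. camera_info takes no time and is no camera call.
- ticket.finish_job(): hands the job in; it is judged then, once.
The state is a dict: "time": time; "q": joint angles; "joint_vel": joint speeds; "joint_torque": joint torques, N m; "tool_pos": TCP position; "tcp_rot": TCP orientation; "wrist_force": force on the tool from outside, world axes, zero at the start; "torque": the same for the moment, N m; "width": opening from 0.0 (shut) to 1.0 (fully open); "grip_force": force on a finger pad.
Only numpy, scipy, OpenCV 4.12 (cv2) and the standard library are available. Lean on these libraries where they do the work, as an engineer would, in place of code of your own. Each camera call takes 0.05 s, during which the arm holds its last target. There are 200 camera calls.

### The job

Take the wide, tall plain sleeve from the parts tray, slide it over the upright shaft in the lever press, let it sit fully home on the shoulder and let go of it. Then pull the press lever down until its arm is level, no further, so that the sprung foot clamps the sleeve without bottoming its spring. Finish while still holding the lever there, so that I can pin the sleeve (do not let go of the lever), and leave the other parts and tools where they are.

Things in the scene. Friction and masses are not known exactly. Their poses are not given: they have to be found in the camera images.
- press: bench lever press fixed to the bench: grey base plate 180 x 120 x 12 mm with a spindle and a sprung lever. Origin on the bench under the shaft axis; its -x side faces roughly the robot. Round aluminium body 52 mm across up to 26 mm above the bench, steel shoulder 26 mm across up to 40 mm, shaft 16 mm across from 40 to 64 mm, its last 4 mm tapered to 10 mm across
- shaft_seat (a point): centre of the shoulder's top face, where the sleeve's underside must rest, 40 mm above the bench; axes as the press
- shaft_top (a point): centre of the shaft's top end, 24 mm above the shoulder; with the sleeve home it lies 4 mm below the sleeve's top rim
- press_hinge (a point): centre of the lever's hinge axis (along the press's y), at x = +85 mm in the press frame, 92 mm above the bench, between two grey cheeks that reach 106 mm high and 26 mm to either side; axes as the press
- press_lever: press lever, origin on the hinge: aluminium arm 22 wide, 18 mm thick along its own -x axis, y along the hinge; with the arm level its axes are parallel to the press's and the grip is on the robot's side of the shaft. A return spring raises it to 100 degrees above level, just past upright, leaning away from the shaft; it is pulled over towards the press's -x and down, and springs up if let go
- lever_grip (a point): middle of the lever's black round hand grip (23 mm across, 125 to 195 mm from the hinge, in line with the arm): 250 mm above the bench when raised, 92 mm when level. It can be pinched from above, fingers to either y side, and turns between them as it comes down. Pull there: about 1 N near the top, 3.5 N just above level, 8.5 N at level with the sleeve in place; axes as the lever
- press_foot: round black foot, 27 mm across, on a sprung plunger under the arm 85 mm from the hinge. Origin at the centre of its flat face, 31 mm from the arm's centre line when free. It meets the seated sleeve 5 degrees above level, is pushed in 7 mm at level (about 9 N on the sleeve, 0.9 N per mm) and bottoms at 12 mm, 3.4 degrees below level. With the lever raised it points to the press's -x
- sleeve: the sleeve to mount: plain steel tube standing upright in the tray, 30 mm outside, bore 18.5 mm right through, 28 mm tall, about 90 g. Origin at the centre of its underside, z along the bore.
- tray: low steel parts tray with a blue liner, 235 x 235 mm, rim 14 mm high, floor 3 mm above the bench, fixed. Origin under its centre. Four turned steel parts stand in it, one in each quarter (about 50 mm from the middle along x and y), in any order.
- slim_sleeve: not to be moved: a slimmer tube in the tray, 22 mm outside, bore 12 mm, 28 mm tall, origin at the centre of its underside
- short_ring: not to be moved: a short ring in the tray, 30 mm outside, bore 18.5 mm, 10 mm tall, origin at the centre of its underside
- plug: not to be moved: a solid flanged plug in the tray, flange 40 mm across, 18 mm tall, no bore, origin at the centre of its underside
- screwdriver: not to be moved: screwdriver with a black handle, 150 mm long, lying at the left, beyond the bottle
- tweezers: not to be moved: steel tweezers 125 mm long, lying beyond the press and tray
- bottle: not to be moved: closed amber bottle 54 mm across, 115 mm tall, standing at the left
- dish: not to be moved: empty shallow glass dish 90 mm across, 16 mm tall, at the right

How it is judged:
On the way:
1. the sleeve sits home on the shoulder, let go, with the lever still raised (horizontal distance between sleeve and shaft_seat below 0.003 m and z of sleeve in the frame of shaft_seat between -0.002 and 0.002 m and contact force between the fingers and sleeve below 0.3 N and angle between press_lever's own z axis and vertical above 1 rad), for 0.2 s.
At the end, for the whole second after the job is handed in: The sleeve is round the shaft (within 3 mm of its axis), upright and within 2 mm of home on the shoulder; the lever arm is held level within 0.05 rad (3 degrees) by the robot, which pushes or grips it with more than 2 N, and the foot presses the sleeve with 4.5 to 15 N, all through the last second (horizontal distance between sleeve and shaft_seat below 0.003 m and z of sleeve in the frame of shaft_seat between -0.002 and 0.002 m and angle between sleeve's own z axis and vertical below 0.08 rad and angle between press_lever's own z axis and vertical below 0.05 rad and contact force between press_foot and sleeve between 4.5 and 15 N and contact force between any of the fingers, the arm and press_lever above 2 N); the arm keeps its last pose, push and grip.
It fails at once if another part in the tray is moved more than 30 mm (distance of any of slim_sleeve, short_ring, plug from where it was at the start of the episode above 0.03 m).
It fails at once if a tool, the bottle or the dish is moved more than 30 mm (distance of any of screwdriver, tweezers, bottle, dish from where it was at the start of the episode above 0.03 m).
It also fails if it takes over 72 s, if anything falls off the work surface, if the arm or the gripper's body presses on something with over 40 N, if the wrist force passes 120 N, or if a joint passes its speed limit or range.

## Working session

There is one attempt and no reset: what is moved stays moved. The work goes in short steps, Python scripts to look and compute and a tool call to move; the robot and the scene stay as the last step left them, time stands still between calls to the robot, and variables do not carry over. Pictures are saved under pics/ and viewed, at most 10 in all, crops included, and the job is handed in when it is done.

Besides the shell and the picture viewer there is one more tool, called after "Request:" by a JSON object that holds its "api" and its "payload". servo_tool: Moves the arm, as the interface text tells. Its arguments: {"type":"object","properties":{"targets":{"type":"array"},"grip_force":{"type":"number"}},"required":["targets"]}

```bash
mkdir -p pics; cat > h.py <<'E'
import numpy as np, cv2
from scipy.spatial.transform import Rotation as R
from workcell import bot, read_camera, camera_info, ticket
def cam(name, st=None):
    c=camera_info(name)
    if name=="wrist":
        T=np.array(c["T_tool_cam"]); Rt=R.from_rotvec(st["tcp_rot"]).as_matrix()
        return c, Rt@T[:3,:3], Rt@T[:3,3]+np.array(st["tool_pos"])
    o=np.array(c["orientation"],float)
    M=o if o.shape==(3,3) else R.from_rotvec(o).as_matrix()
    return c, M, np.array(c["eye"],float)
def K(c): return np.array([[c["fx"],0,c["cx"]],[0,c["fy"],c["cy"]],[0,0,1.]])
def ray(C,uv):
    c,M,e=C; p=cv2.undistortPoints(np.array(uv,float).reshape(-1,1,2),K(c),np.array([c["k1"],0,0,0.])).reshape(-1,2)
    return e,(M@np.c_[p,np.ones(len(p))].T).T
def onplane(C,uv,z):
    e,d=ray(C,uv); return e+d*((z-e[2])/d[:,2])[:,None]
def proj(C,P):
    c,M,e=C; return cv2.projectPoints((np.array(P,float).reshape(-1,3)-e)@M,np.zeros(3),np.zeros(3),K(c),np.array([c["k1"],0,0,0.]))[0].reshape(-1,2)
def grab(name,f):
    st=bot.read_state(); im=read_camera(name); cv2.imwrite("pics/"+f,im[:,:,::-1]); return im,cam(name,st),st
E
python3 - <<'E'
from h import *
for n in ("scene","top","wrist"):
    print(n,camera_info(n)); grab(n,n+"0.png")
a=[cv2.imread(f"pics/{n}0.png") for n in ("scene","top")]
s=bot.read_state(); print(s)
E
```

```text
scene {'fx': 386.7592611770006, 'fy': 386.7592611770006, 'cx': 251.6890774581177, 'cy': 192.62447943008868, 'k1': -0.024140667395341913, 'eye': array([ 1.22999875, -0.25088101,  1.19350324]), 'orientation': array([-2.14954293, -1.49520474,  0.4554498 ])}
top {'fx': 435.8925761084046, 'fy': 435.8925761084046, 'cx': 260.2872034381915, 'cy': 188.82046606317954, 'k1': -0.12259829441079878, 'eye': array([0.34318004, 0.00484817, 1.45493442]), 'orientation': array([-2.12124188,  2.1239084 , -0.20473108])}
wrist {'fx': 316.7604947021166, 'fy': 316.7604947021166, 'cx': 259.25235441759656, 'cy': 190.41332228866432, 'k1': -0.05970544839673336, 'T_tool_cam': array([[ 2.05809172e-04, -9.51518723e-01, -3.07590764e-01,
         7.99637917e-02],
       [ 9.99999972e-01,  2.31476484e-04, -4.69618879e-05,
        -2.10586910e-03],
       [ 1.15885144e-04, -3.07590746e-01,  9.51518744e-01,
        -1.42674694e-01],
       [ 0.00000000e+00,  0.00000000e+00,  0.00000000e+00,
         1.00000000e+00]])}
{'time': 0.15, 'q': array([-1.14689566e+00,  2.64589988e-01,  1.60507383e+00,  2.75480057e-05,
        1.27369443e+00, -3.68803514e-02]), 'joint_vel': array([-0.00137052, -0.00271303, -0.00310619, -0.00056684,  0.000498  ,
       -0.00230148]), 'joint_torque': array([ 2.54307079e-04, -5.15905488e+01, -3.67961311e+01, -4.53294251e-05,
        8.02023889e-03,  2.24903590e-05]), 'tool_pos': array([ 0.29992094, -0.60407183,  0.23023406]), 'tcp_rot': array([-3.05689435e+00, -7.16997779e-01,  4.92470214e-04]), 'wrist_force': array([ 0.90205969,  0.55894841, -0.08232371]), 'torque': array([0.05705177, 0.01953225, 0.00783239]), 'grip_force': 0.0, 'width': 1.0014605816549331}
```

View pics/top0.png

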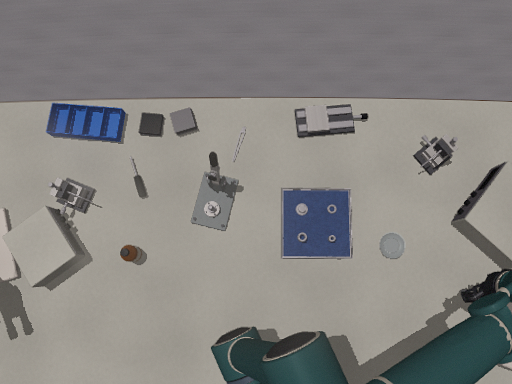

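View pics/scene0.png

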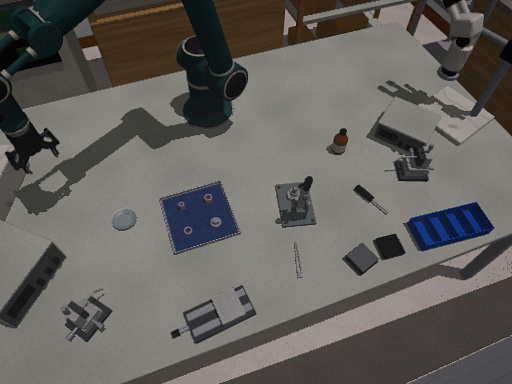

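The top view shows the tray around (316,223), with parts at (302,210) for the plug, then (332,209), (302,237) and (332,239). The press shaft is near (212,209) and the raised grip near (213,158). I'll enlarge both areas next.

```bash
python3 - <<'E'
from h import *
t=cv2.imread("pics/top0.png"); s=cv2.imread("pics/scene0.png")
z=lambda im,x,y,w,h:cv2.resize(im[y:y+h,x:x+w],(400,300),interpolation=cv2.INTER_CUBIC)
out=np.vstack([np.hstack([z(t,272,186,92,69+8),z(s,155,178,92,77)]),np.hstack([z(t,180,145,80,90)[:, :],z(s,265,165,64,64)])])
cv2.imwrite("pics/comp0.png",out)
C=cam("top"); S=cam("scene")
im=t[:,:,::-1]; hsv=cv2.cvtColor(t,cv2.COLOR_BGR2HSV)
m=((hsv[...,0]>100)&(hsv[...,0]<125)&(hsv[...,1]>110)).astype(np.uint8)
m[:,:270]=0;m[:,365:]=0
cs,h=cv2.findContours(m,cv2.RETR_CCOMP,cv2.CHAIN_APPROX_NONE)
for c,hh in zip(cs,h[0]):
    if cv2.contourArea(c)>15:
        (u,v),r=cv2.minEnclosingCircle(c); print(hh[3],(u,v),r,cv2.contourArea(c),onplane(C,[(u,v)],.02))
ms=(cv2.cvtColor(s,cv2.COLOR_BGR2HSV)); m=((ms[...,0]>100)&(ms[...,0]<125)&(ms[...,1]>110)).astype(np.uint8); m[:,:155]=0;m[:,245:]=0
cs,h=cv2.findContours(m,cv2.RETR_CCOMP,cv2.CHAIN_APPROX_NONE)
for c,hh in zip(cs,h[0]):
    if cv2.contourArea(c)>15:
        print("scene",hh[3],cv2.boundingRect(c),cv2.contourArea(c),onplane(S,[np.mean(c[:,0],0)],.015))
print(onplane(C,[(212,209)],.064))
E
```

```text
-1 (322.8892517089844, 220.20480346679688) 37.10588073730469 2103.5 [[ 0.51313517 -0.20601377  0.02      ]]
61 (331.5, 239.0) 5.852449893951416 80.0 [[ 0.45068361 -0.23298343  0.02      ]]
61 (341.0, 233.1666717529297) 3.0047261714935303 16.0 [[ 0.4697623 -0.2651726  0.02     ]]
61 (327.29998779296875, 230.6999969482422) 3.7122504711151123 23.5 [[ 0.47818005 -0.21977857  0.02      ]]
61 (312.6000061035156, 222.0) 3.4001028537750244 24.0 [[ 0.50727624 -0.17160224  0.02      ]]
61 (311.0, 216.0) 3.1623775959014893 18.0 [[ 0.52731503 -0.16671314  0.02      ]]
61 (310.8333435058594, 207.1666717529297) 3.3748438358306885 16.5 [[ 0.55696039 -0.16680795  0.02      ]]
61 (331.5, 208.5) 6.041623115539551 102.0 [[ 0.55228367 -0.23595101  0.02      ]]
61 (315.0714416503906, 200.92857360839844) 4.072168350219727 25.5 [[ 0.57799399 -0.18149705  0.02      ]]
61 (308.0, 194.5) 6.500100135803223 53.5 [[ 0.59985502 -0.15825463  0.02      ]]
scene -1 (163, 184, 75, 67) 3121.0 [[ 0.51941483 -0.18692953  0.015     ]]
scene 1 (182, 225, 12, 11) 82.5 [[ 0.55683378 -0.23598297  0.015     ]]
scene 1 (209, 216, 14, 13) 117.0 [[ 0.5585568  -0.13618151  0.015     ]]
scene 1 (177, 200, 10, 12) 69.5 [[ 0.45186998 -0.23164685  0.015     ]]
scene 1 (202, 193, 12, 12) 100.0 [[ 0.45695074 -0.13413939  0.015     ]]
[[0.5448031  0.15750744 0.064     ]]
```

View pics/comp0.png

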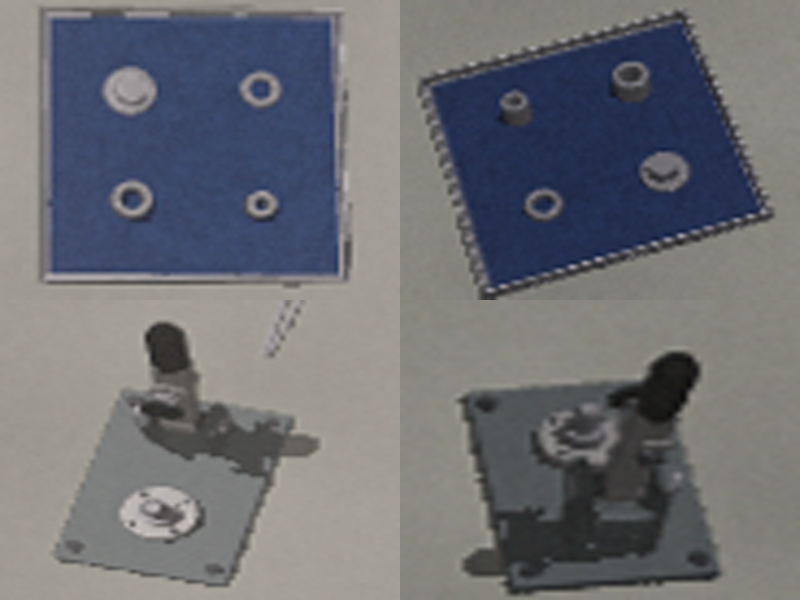

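The top view resolves as: plug far-left, 10 mm ring far-right, slim tube near-right, and the wide tall sleeve near-left at about (0.456,-0.134). The press is yawed about -15° and its shaft is near (0.545,0.157). I'll move above the sleeve with the tool at yaw 165°, so the camera faces away from the lever.

Request:
{"api": "servo_tool", "payload": {"targets": [{"x": 0.7,"y": -0.7,"z": 0.2,"roll": -0.77,"hand": -1},{"x": 0.7,"y": -0.7,"z": 0.2,"roll": -0.77,"hand": -1},{"x": 0.7,"y": -0.7,"z": 0.2,"roll": -0.77,"hand": -1},{"x": 0.7,"y": -0.7,"z": 0.2,"roll": -0.77,"hand": -1},{"x": 0.7,"y": -0.7,"z": 0.2,"roll": -0.77,"hand": -1},{"x": 0.7,"y": -0.7,"z": 0.2,"roll": -0.77,"hand": -1},{"x": 0.7,"y": -0.7,"z": 0.2,"roll": -0.77,"hand": -1},{"x": 0.7,"y": -0.7,"z": 0.2,"roll": -0.77,"hand": -1},{"x": 0.7,"y": -0.7,"z": 0.2,"roll": -0.77,"hand": -1},{"x": 0.7,"y": -0.7,"z": 0.2,"roll": -0.77,"hand": -1}]}}

```text
time: 0.98
tool_pos: [0.4304, -0.2155, 0.1484]
tcp_rot: [2.054, 2.377, 0.0]
wrist_force: [-0.6, 0.4, -0.0]
width: 1.002
grip_force: 0.0
```

```bash
cat >> h.py <<'E'
def frac(P,yaw=None):
    s=bot.read_state(); M=R.from_rotvec(s["tcp_rot"]).as_matrix()
    d=M.T@(np.array(P)-s["tool_pos"])/.5; y=np.degrees(np.arctan2(M[1,0],M[0,0]))
    print("t",s["time"],"pos",s["tool_pos"].round(4),"yaw",y.round(2),"tilt",np.degrees(np.arccos(-M[2,2])).round(2),"F",s["wrist_force"].round(2),"w",round(s["width"],3))
    print("frac",d.round(4),"roll",None if yaw is None else round(-((yaw-y+180)%360-180)/180,4))
E
python3 - <<'E'
from h import *
frac([.455,-.134,.13],165)
C=cam("top"); c=onplane(C,[(205,172),(239,179.5),(226,230.5),(191.6,221)],.012); print(c)
d=c[0]-c[3];print(np.degrees(np.arctan2(d[1],d[0])));d=c[1]-c[2];print(np.degrees(np.arctan2(d[1],d[0])),np.linalg.norm(d),c.mean(0))
d=c[0]-c[1];print(np.degrees(np.arctan2(d[1],d[0]))-90)
E
```

```text
t 0.9833 pos [ 0.4304 -0.2155  0.1484] yaw 98.35 tilt 0.01 F [-0.63  0.39 -0.04] w 1.002
frac [0.1542 0.0724 0.0367] roll -0.3703
[[0.67942597 0.18957387 0.012     ]
 [0.6531521  0.07355394 0.012     ]
 [0.48032241 0.1154175  0.012     ]
 [0.51188996 0.23076078 0.012     ]]
-13.811651382542328
-13.616175239952334 0.17782760888923538 [0.58119761 0.15232652 0.012     ]
-12.759979401362514
```

Request:
{"api": "servo_tool", "payload": {"targets": [{"x": 0.154,"y": 0.072,"z": 0.037,"roll": -0.376},{"x": 0.154,"y": 0.072,"z": 0.037,"roll": -0.376},{"x": 0.154,"y": 0.072,"z": 0.037,"roll": -0.376},{"x": 0.154,"y": 0.072,"z": 0.037,"roll": -0.376},{"x": 0.154,"y": 0.072,"z": 0.037,"roll": -0.376},{"x": 0.154,"y": 0.072,"z": 0.037,"roll": -0.376},{"x": 0.154,"y": 0.072,"z": 0.037,"roll": -0.376},{"x": 0.154,"y": 0.072,"z": 0.037,"roll": -0.376},{"x": 0.154,"y": 0.072,"z": 0.037,"roll": -0.376},{"x": 0.154,"y": 0.072,"z": 0.037,"roll": -0.376}]}}

```text
invalid input
```

```bash
python3 - <<'E'
from h import *
im,C,st=grab("wrist","w1.png"); frac([.455,-.134,.13],166)
print(proj(C,[[.455,-.134,.031],[.455,-.134,.003]]))
E
```

```text
t 1.0333 pos [ 0.4309 -0.2084  0.1462] yaw 98.85 tilt 0.41 F [ 0.31  5.07 -1.09] w 0.998
frac [0.1394 0.0706 0.0334] roll -0.373
[[304.45425319  94.18797364]
 [300.06409999  93.62951713]]
```

View pics/w1.png

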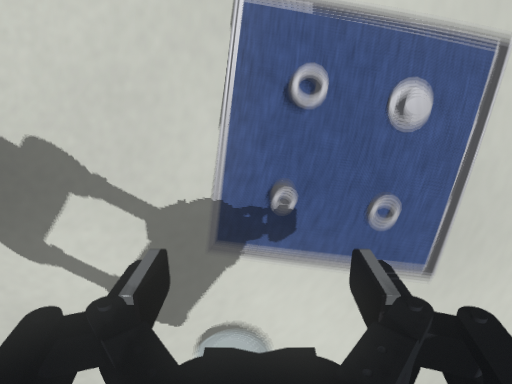

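The move was refused because "hand" was missing, so this picture is blurred. It shows the wide tall sleeve at (309,86), which agrees with the estimate.

Request:
{"api": "servo_tool", "payload": {"targets": [{"x": 0.14,"y": 0.07,"z": 0.035,"roll": -0.376,"hand": -1},{"x": 0.14,"y": 0.07,"z": 0.035,"roll": -0.376,"hand": -1},{"x": 0.14,"y": 0.07,"z": 0.035,"roll": -0.376,"hand": -1},{"x": 0.14,"y": 0.07,"z": 0.035,"roll": -0.376,"hand": -1},{"x": 0.14,"y": 0.07,"z": 0.035,"roll": -0.376,"hand": -1},{"x": 0.14,"y": 0.07,"z": 0.035,"roll": -0.376,"hand": -1},{"x": 0.14,"y": 0.07,"z": 0.035,"roll": -0.376,"hand": -1},{"x": 0.14,"y": 0.07,"z": 0.035,"roll": -0.376,"hand": -1},{"x": 0.14,"y": 0.07,"z": 0.035,"roll": -0.376,"hand": -1},{"x": 0.14,"y": 0.07,"z": 0.035,"roll": -0.376,"hand": -1}]}}

```text
time: 1.87
tool_pos: [0.455, -0.1434, 0.1311]
tcp_rot: [-0.383, -3.118, -0.0]
wrist_force: [0.0, 0.3, -0.2]
width: 0.998
grip_force: 0.0
```

Request:
{"api": "servo_tool", "payload": {"targets": [{"x": 0,"y": 0,"z": 0,"roll": 0,"hand": -1},{"x": 0,"y": 0,"z": 0,"roll": 0,"hand": -1}]}}

```text
time: 2.03
tool_pos: [0.4551, -0.1434, 0.1311]
tcp_rot: [-0.395, -3.116, -0.0]
wrist_force: [0.5, 0.0, 0.2]
width: 1.001
grip_force: 0.0
```

```bash
cat >> h.py <<'E'
def discs(im,z,C,near,rad=45):
    # bright-steel blobs on blue liner around projected point
    hsv=cv2.cvtColor(im,cv2.COLOR_RGB2HSV); m=((hsv[...,1]<90)).astype(np.uint8)
    cs,_=cv2.findContours(m,cv2.RETR_EXTERNAL,cv2.CHAIN_APPROX_NONE)
    for c in cs:
        if 200<cv2.contourArea(c)<9000 and len(c)>5:
            (u,v),ax,an=cv2.fitEllipse(c)
            print("blob",(round(u,1),round(v,1)),np.round(ax,1),onplane(C,[(u,v)],z).round(4))
E
python3 - <<'E'
from h import *
im,C,st=grab("wrist","w2.png"); frac([.455,-.134,.13],166)
discs(im,.031,C,None)
E
```

```text
t 2.0833 pos [ 0.4551 -0.1434  0.1312] yaw 165.58 tilt 0.02 F [0.23 0.03 0.59] w 1.004
frac [0.0049 0.0182 0.0023] roll -0.0024
```

View pics/w2.png

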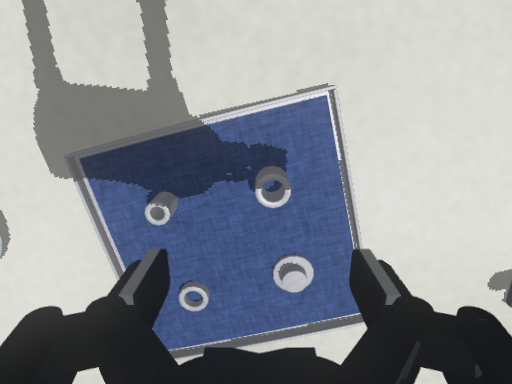

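The wide sleeve's top rim is at about (273,190), with its shaded wall showing above it. The slim tube is at (158,212), the ring at (193,296) and the plug at (293,273). Next I'll measure the rim from the blob's extents.

```bash
cat >> h.py <<'E'
def parts(im,sat=90,box=None,amin=200,amax=6000):
    hsv=cv2.cvtColor(im,cv2.COLOR_RGB2HSV); m=(hsv[...,1]<sat).astype(np.uint8)
    cs,_=cv2.findContours(m,cv2.RETR_LIST,cv2.CHAIN_APPROX_NONE)
    return [c for c in cs if amin<cv2.contourArea(c)<amax]
def circ(C,P,r,n=72):
    a=np.linspace(0,2*np.pi,n); return proj(C,np.array(P)+r*np.c_[np.cos(a),np.sin(a),0*a])
E
python3 - <<'E'
from h import *
im=cv2.imread("pics/w2.png")[:,:,::-1]; st=bot.read_state(); C=cam("wrist",st)
for c in parts(im,110): print(cv2.boundingRect(c),cv2.contourArea(c))
P=np.array([.455,-.134,.031]); 
for z in(.031,.003):
    q=circ(C,[*P[:2],z],.015); print(q.min(0),q.max(0),q.mean(0))
E
```

```text
(178, 281, 32, 31) 746.5
(272, 253, 42, 40) 1247.0
(144, 191, 34, 35) 803.5
(254, 165, 38, 44) 1241.5
[248.97066306 170.49835423] [286.24991743 206.03667188] [267.67066367 188.662059  ]
[249.92998325 162.5488437 ] [283.67951047 195.02874968] [266.8589966  179.13428057]
```

```bash
python3 - <<'E'
from h import *
C=cam("wrist",bot.read_state())
P=onplane(C,[(273.1,191.2)],.031)[0]; print(P)
for z in(.031,.003):
    q=circ(C,[*P[:2],z],.015); print(q.min(0),q.max(0))
frac([P[0],P[1],.06],166.2)
E
```

```text
[ 0.45825043 -0.13024503  0.031     ]
[254.5133663 173.2100957] [291.68171959 208.55644697]
[254.94629523 165.01867806] [288.60647881 197.34250692]
t 2.0833 pos [ 0.4551 -0.1434  0.1312] yaw 165.58 tilt 0.02 F [0.23 0.03 0.59] w 1.004
frac [0.0005 0.027  0.1423] roll -0.0035
```

The model extents match the blob within a pixel, so the sleeve is at (0.458,-0.130). I'll descend with the fingers straddling it, then grip.

Request:
{"api": "servo_tool", "payload": {"targets": [{"x": 0.0005,"y": 0.027,"z": 0.1,"roll": -0.0035,"hand": -1},{"x": 0.0005,"y": 0.027,"z": 0.14,"roll": -0.0035,"hand": -1},{"x": 0.0005,"y": 0.027,"z": 0.18,"roll": -0.0035,"hand": -1},{"x": 0.0005,"y": 0.027,"z": 0.22,"roll": -0.0035,"hand": -1},{"x": 0.0005,"y": 0.027,"z": 0.24,"roll": -0.0035,"hand": -1},{"x": 0.0005,"y": 0.027,"z": 0.248,"roll": -0.0035,"hand": -1},{"x": 0.0005,"y": 0.027,"z": 0.248,"roll": -0.0035,"hand": -1},{"x": 0.0005,"y": 0.027,"z": 0.248,"roll": -0.0035,"hand": -0.2},{"x": 0.0005,"y": 0.027,"z": 0.248,"roll": -0.0035,"hand": 0.0},{"x": 0.0005,"y": 0.027,"z": 0.248,"roll": -0.0035,"hand": 0.2}], "grip_force": 30}}

```text
time: 2.92
tool_pos: [0.4597, -0.1306, 0.0087]
tcp_rot: [0.374, 3.117, -0.001]
wrist_force: [0.6, 0.1, -0.7]
width: 0.606
grip_force: 0.0
```

Request:
{"api": "servo_tool", "payload": {"targets": [{"x": 0,"y": 0,"z": 0,"roll": 0,"hand": 1},{"x": 0,"y": 0,"z": 0,"roll": 0,"hand": 1},{"x": 0,"y": 0,"z": 0,"roll": 0,"hand": 1},{"x": 0,"y": 0,"z": 0,"roll": 0,"hand": 1},{"x": 0,"y": 0,"z": 0,"roll": 0,"hand": 1},{"x": 0,"y": 0,"z": 0,"roll": 0,"hand": 1},{"x": 0,"y": 0,"z": 0,"roll": 0,"hand": 1},{"x": 0,"y": 0,"z": 0,"roll": 0,"hand": 1}]}}

```text
time: 3.58
tool_pos: [0.4592, -0.1305, 0.0084]
tcp_rot: [0.374, 3.118, -0.001]
wrist_force: [-1.0, 0.9, 7.0]
width: 0.344
grip_force: 29.4
```

```bash
python3 - <<'E'
from h import *
frac([.458,-.13,.16],166.2); print(bot.read_state()["grip_force"])
E
```

```text
t 3.5833 pos [ 0.4592 -0.1305  0.0084] yaw 166.33 tilt 0.1 F [-0.98  0.87  6.96] w 0.344
frac [ 2.100e-03  3.000e-04 -3.032e-01] roll 0.0007
29.430606868118048
```

Request:
{"api": "servo_tool", "payload": {"targets": [{"x": 0,"y": 0,"z": -0.05,"roll": 0,"hand": 1},{"x": 0,"y": 0,"z": -0.12,"roll": 0,"hand": 1},{"x": 0,"y": 0,"z": -0.2,"roll": 0,"hand": 1},{"x": 0,"y": 0.07,"z": -0.234,"roll": 0,"hand": 1},{"x": -0.01,"y": 0.15,"z": -0.234,"roll": 0,"hand": 1},{"x": -0.01,"y": 0.23,"z": -0.234,"roll": 0,"hand": 1},{"x": -0.01,"y": 0.31,"z": -0.234,"roll": 0,"hand": 1},{"x": -0.01,"y": 0.38,"z": -0.234,"roll": 0,"hand": 1},{"x": -0.01,"y": 0.42,"z": -0.234,"roll": 0,"hand": 1},{"x": -0.01,"y": 0.44,"z": -0.234,"roll": 0,"hand": 1}]}}

```text
time: 4.42
tool_pos: [0.5154, 0.0852, 0.1242]
tcp_rot: [0.369, 3.12, 0.001]
wrist_force: [0.1, 0.9, -0.9]
width: 0.34
grip_force: 30.2
```

Request:
{"api": "servo_tool", "payload": {"targets": [{"x": 0,"y": 0,"z": 0,"roll": 0,"hand": 1},{"x": 0,"y": 0,"z": 0,"roll": 0,"hand": 1},{"x": 0,"y": 0,"z": 0,"roll": 0,"hand": 1}]}}

```text
time: 4.67
tool_pos: [0.5147, 0.0812, 0.1239]
tcp_rot: [-0.375, -3.118, 0.001]
wrist_force: [-1.1, -0.2, -2.0]
width: 0.344
grip_force: 30.2
```

```bash
python3 - <<'E'
from h import *
im,C,st=grab("wrist","w3.png"); frac([.545,.1575,.125],166.2)
print(proj(C,[[.545,.1575,.064],[.545,.1575,.04]]))
E
```

```text
t 4.7167 pos [0.5147 0.081  0.124 ] yaw 166.25 tilt 0.06 F [-0.35  0.2  -1.61] w 0.346
frac [-0.0225  0.1629 -0.0022] roll 0.0003
[[371.64373327 224.80352374]
 [361.30649981 212.0949815 ]]
```

View pics/w3.png

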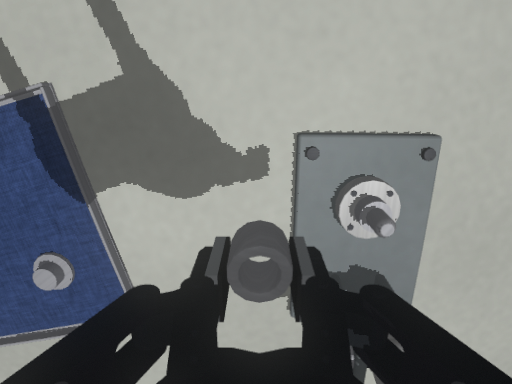

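The held sleeve is upright in the fingers, with its top rim around (260,272). The shaft tip is at about (387,230) and the bright body disc at about (370,208). The plate edges run parallel to the image axes, so the yaw is right.

```bash
python3 - <<'E'
from h import *
im=cv2.imread("pics/w3.png"); st=bot.read_state(); C=cam("wrist",st)
g=cv2.cvtColor(im,cv2.COLOR_BGR2GRAY)
m=(g[170:250,325:410]>150).astype(np.uint8)
cs,_=cv2.findContours(m,cv2.RETR_EXTERNAL,cv2.CHAIN_APPROX_NONE)
c=max(cs,key=cv2.contourArea)+np.array([325,170]); h=cv2.convexHull(c)
print(cv2.boundingRect(c)); 
for P in ([.545,.1575],):
    e=onplane(C,c.reshape(-1,2),.026)
t=st["tool_pos"]
for nm,dz in(("top",.0226),("bot",-.0054)):
    q=circ(C,[t[0],t[1],t[2]+dz],.015); print("sleeve",nm,q.min(0),q.max(0)); q=circ(C,[t[0],t[1],t[2]+dz],.00925); print(" bore",q.min(0),q.max(0))
a=cv2.resize(im[165:250,325:425],(705,600),interpolation=cv2.INTER_CUBIC)[:,:400]
a=cv2.resize(im[170:245,335:405],(400,428),interpolation=cv2.INTER_CUBIC); b=cv2.resize(im[215:308,220:300],(400,465),interpolation=cv2.INTER_CUBIC)
o=np.zeros((470,800,3),np.uint8); o[:428,:400]=a; o[:465,400:]=b; cv2.imwrite("pics/comp3.png",o)
E
```

```text
(339, 181, 62, 58)
sleeve top [219.90970476 247.93047961] [288.04029697 306.41453032]
 bore [232.97182774 259.8390904 ] [274.99100032 295.88436919]
sleeve bot [226.17549181 221.49747316] [283.48996934 272.64938721]
 bore [237.16371638 231.79183797] [272.50953733 263.32514746]
```

View pics/comp3.png

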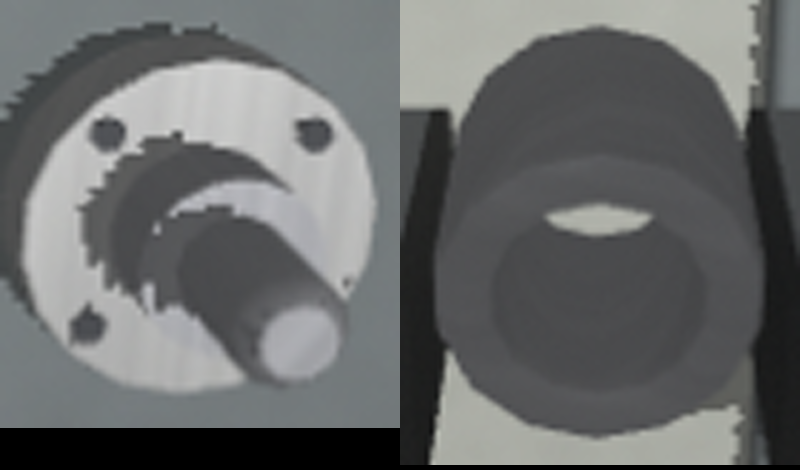

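```bash
python3 - <<'E'
from h import *
st=bot.read_state(); C=cam("wrist",st); t=st["tool_pos"]; M=R.from_rotvec(st["tcp_rot"]).as_matrix()
tip=onplane(C,[(387.5,229.7)],.064)[0]; body=onplane(C,[(369.8,209.4)],.026)[0]
top=onplane(C,[(259.8,274.4-.1)],t[2]+.0226)[0]; 
q=circ(C,[*body[:2],.026],.026); print("disc",q.min(0),q.max(0))
print("tip",tip,"body",body,"sleeve",top,"sleeve in tool",M.T@(top-t))
print("tip-sleeve in tool (frac)",(M.T@(tip-top)/.5).round(4),(M.T@(body-top)/.5).round(4))
E
```

```text
disc [338.3332456  178.91262195] [401.08220785 238.02154997]
tip [0.55172306 0.16792267 0.064     ] body [0.55111089 0.16789739 0.026     ] sleeve [0.5133403  0.08400999 0.14658155] sleeve in tool [ 0.00205126  0.0025428  -0.0226007 ]
tip-sleeve in tool (frac) [-0.0348  0.1814  0.165 ] [-0.0337  0.1811  0.241 ]
```

The tip and the body disc agree within 0.6 mm. The sleeve-to-shaft difference from the same picture cancels the camera offset, so I'll use that to move above the shaft.

Request:
{"api": "servo_tool", "payload": {"targets": [{"x": -0.01,"y": 0.06,"z": 0,"roll": 0,"hand": 1},{"x": -0.02,"y": 0.11,"z": 0,"roll": 0,"hand": 1},{"x": -0.03,"y": 0.15,"z": 0,"roll": 0,"hand": 1},{"x": -0.0343,"y": 0.175,"z": 0.02,"roll": 0,"hand": 1},{"x": -0.0343,"y": 0.1813,"z": 0.05,"roll": 0,"hand": 1},{"x": -0.0343,"y": 0.1813,"z": 0.08,"roll": 0,"hand": 1},{"x": -0.0343,"y": 0.1813,"z": 0.093,"roll": 0,"hand": 1},{"x": -0.0343,"y": 0.1813,"z": 0.093,"roll": 0,"hand": 1},{"x": -0.0343,"y": 0.1813,"z": 0.093,"roll": 0,"hand": 1},{"x": -0.0343,"y": 0.1813,"z": 0.093,"roll": 0,"hand": 1}]}}

```text
time: 5.55
tool_pos: [0.554, 0.1658, 0.0787]
tcp_rot: [0.376, 3.118, 0.001]
wrist_force: [-0.0, -0.0, 0.1]
width: 0.343
grip_force: 30.3
```

```bash
python3 - <<'E'
from h import *
im,C,st=grab("wrist","w4.png"); frac([.551,.168,.045],166.2)
g=lambda n:cv2.imread("pics/"+n)
im2,_,_=grab("top","t4.png"); im3,_,_=grab("scene","s4.png")
o=np.zeros((600,800,3),np.uint8)
o[:300,:400]=cv2.resize(g("w4.png")[200:320,180:340],(400,300),interpolation=cv2.INTER_CUBIC)
o[:300,400:]=cv2.resize(g("w4.png"),(400,300)); o[300:,:400]=cv2.resize(g("t4.png")[150:240,170:290],(400,300)); o[300:,400:]=cv2.resize(g("s4.png")[150:240,240:360],(400,300),interpolation=cv2.INTER_CUBIC)
cv2.imwrite("pics/comp4.png",o)
E
```

```text
t 5.6 pos [0.5542 0.166  0.0789] yaw 166.28 tilt 0.11 F [ 0.33 -0.27 -0.33] w 0.342
frac [0.0073 0.0022 0.0679] roll 0.0004
```

View pics/comp4.png

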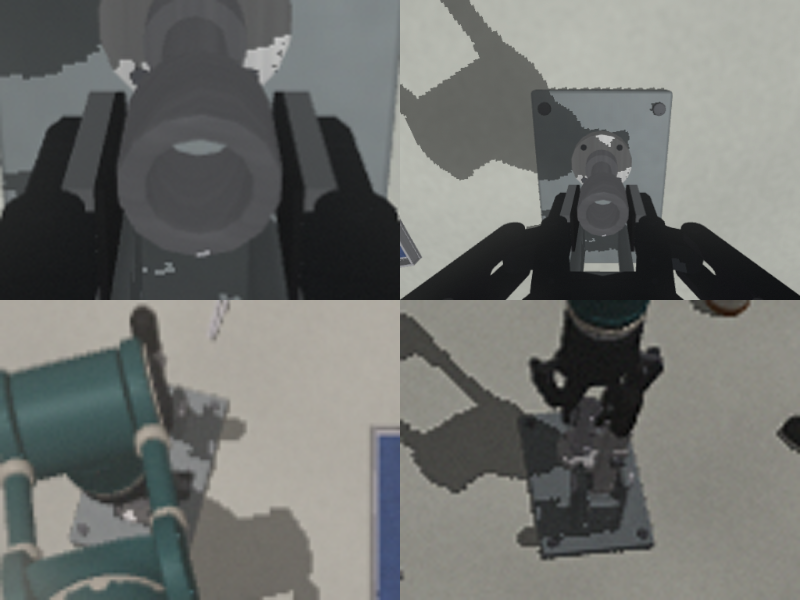

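The sleeve is in line with the shaft and shoulder, all at u≈259, and there is no contact yet. I'll lower it onto the shaft in steps and watch the force.

Request:
{"api": "servo_tool", "payload": {"targets": [{"x": 0,"y": 0,"z": 0.008,"roll": 0,"hand": 1},{"x": 0,"y": 0,"z": 0.016,"roll": 0,"hand": 1},{"x": 0,"y": 0,"z": 0.024,"roll": 0,"hand": 1},{"x": 0,"y": 0,"z": 0.03,"roll": 0,"hand": 1},{"x": 0,"y": 0,"z": 0.03,"roll": 0,"hand": 1}]}}

```text
time: 6.12
tool_pos: [0.5523, 0.1663, 0.0615]
tcp_rot: [-0.373, -3.117, 0.001]
wrist_force: [-0.3, 0.7, -0.8]
width: 0.344
grip_force: 30.3
```

Request:
{"api": "servo_tool", "payload": {"targets": [{"x": 0,"y": 0,"z": 0.008,"roll": 0,"hand": 1},{"x": 0,"y": 0,"z": 0.016,"roll": 0,"hand": 1},{"x": 0,"y": 0,"z": 0.024,"roll": 0,"hand": 1},{"x": 0,"y": 0,"z": 0.026,"roll": 0,"hand": 1},{"x": 0,"y": 0,"z": 0.026,"roll": 0,"hand": 1}]}}

```text
time: 6.53
tool_pos: [0.5528, 0.1663, 0.049]
tcp_rot: [-0.374, -3.118, 0.001]
wrist_force: [-0.7, -0.9, -1.3]
width: 0.336
grip_force: 30.2
```

Request:
{"api": "servo_tool", "payload": {"targets": [{"x": 0,"y": 0,"z": 0.002,"roll": 0,"hand": 1},{"x": 0,"y": 0,"z": 0.003,"roll": 0,"hand": 1},{"x": 0,"y": 0,"z": 0.003,"roll": 0,"hand": 1}]}}

```text
time: 6.78
tool_pos: [0.5531, 0.1662, 0.0482]
tcp_rot: [-0.374, -3.119, 0.001]
wrist_force: [-2.3, -2.4, -1.4]
width: 0.343
grip_force: 30.3
```

Request:
{"api": "servo_tool", "payload": {"targets": [{"x": 0,"y": 0,"z": 0.002,"roll": 0,"hand": 1},{"x": 0,"y": 0,"z": 0.004,"roll": 0,"hand": 1},{"x": 0,"y": 0,"z": 0.005,"roll": 0,"hand": 1},{"x": 0,"y": 0,"z": 0.005,"roll": 0,"hand": 1}]}}

```text
time: 7.12
tool_pos: [0.5533, 0.1662, 0.0457]
tcp_rot: [-0.374, -3.119, 0.001]
wrist_force: [-1.0, -4.7, 0.4]
width: 0.345
grip_force: 30.4
```

```bash
python3 - <<'E'
from h import *
frac([.551,.168,.045],166.2)
E
```

```text
t 7.1167 pos [0.5533 0.1662 0.0457] yaw 166.34 tilt 0.03 F [-1.01 -4.72  0.38] w 0.345
frac [0.0053 0.0025 0.0015] roll 0.0008
```

The sleeve is home by height, with a slight side load from the shaft. I'll release it.

Request:
{"api": "servo_tool", "payload": {"targets": [{"x": 0,"y": 0,"z": 0.001,"roll": 0,"hand": 0.2},{"x": 0,"y": 0,"z": 0.001,"roll": 0,"hand": 0},{"x": 0,"y": 0,"z": 0,"roll": 0,"hand": -0.2},{"x": 0,"y": 0,"z": 0,"roll": 0,"hand": -0.4},{"x": 0,"y": 0,"z": 0,"roll": 0,"hand": -0.4},{"x": 0,"y": 0,"z": 0,"roll": 0,"hand": -0.4}]}}

```text
time: 7.62
tool_pos: [0.5536, 0.1667, 0.046]
tcp_rot: [0.374, 3.119, 0.001]
wrist_force: [-0.0, -0.5, -0.9]
width: 0.699
grip_force: 0.0
```

```bash
python3 - <<'E'
from h import *
im,C,st=grab("wrist","w5.png"); frac([.551,.168,.15],166.2)
for z in(.068,.04):
    q=circ(C,[.551,.168,z],.015); print(q.min(0),q.max(0))
im=cv2.imread("pics/w5.png");o=np.hstack([cv2.resize(im,(400,300)),cv2.resize(im[200:320,180:340],(400,300),interpolation=cv2.INTER_CUBIC)]);cv2.imwrite("pics/comp5.png",o)
E
```

```text
t 7.6667 pos [0.5535 0.1666 0.0459] yaw 166.33 tilt 0.03 F [-0.27  0.53 -0.18] w 0.699
frac [ 0.0054  0.0015 -0.2082] roll 0.0007
[221.29132208 241.40922761] [289.62139858 300.5138528 ]
[227.29084486 215.92314673] [284.73852167 267.50148557]
```

View pics/comp5.png

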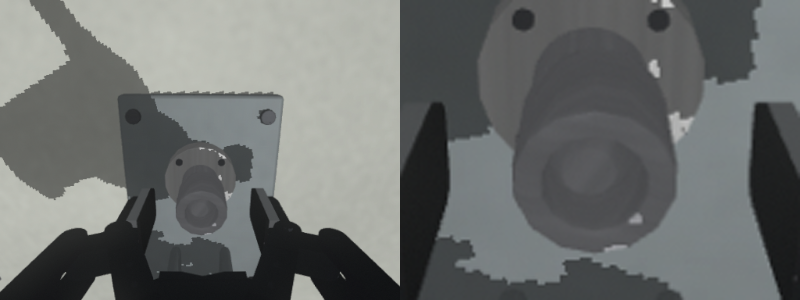

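The sleeve is released and seated: the shaft tip shows concentric and just below the rim. Next I'll lift, back away from the lever and rise above the grip.

Request:
{"api": "servo_tool", "payload": {"targets": [{"x": 0,"y": 0,"z": -0.04,"roll": 0,"hand": -0.4},{"x": 0,"y": 0,"z": -0.1,"roll": 0,"hand": -0.4},{"x": 0.04,"y": 0,"z": -0.17,"roll": 0,"hand": -0.4},{"x": 0.08,"y": 0,"z": -0.24,"roll": 0,"hand": -0.4},{"x": 0.1,"y": 0,"z": -0.31,"roll": 0,"hand": -0.4},{"x": 0.1,"y": 0,"z": -0.38,"roll": 0,"hand": -0.4},{"x": 0.1,"y": 0,"z": -0.45,"roll": 0,"hand": -0.4},{"x": 0.1,"y": 0,"z": -0.52,"roll": 0,"hand": -0.4},{"x": 0.1,"y": 0,"z": -0.57,"roll": 0,"hand": -0.4},{"x": 0.1,"y": 0,"z": -0.57,"roll": 0,"hand": -0.4}]}}

```text
time: 8.5
tool_pos: [0.5077, 0.1793, 0.3387]
tcp_rot: [0.372, 3.108, 0.008]
wrist_force: [0.4, -0.3, 0.6]
width: 0.704
grip_force: 0.0
```

Request:
{"api": "servo_tool", "payload": {"targets": [{"x": 0,"y": 0,"z": 0,"roll": 0,"hand": -0.4},{"x": 0,"y": 0,"z": 0,"roll": 0,"hand": -0.4}]}}

```text
time: 8.67
tool_pos: [0.5043, 0.1782, 0.3299]
tcp_rot: [-0.374, -3.118, 0.0]
wrist_force: [0.4, -0.7, -1.1]
width: 0.699
grip_force: 0.0
```

```bash
python3 - <<'E'
from h import *
im,C,st=grab("wrist","w6.png"); frac([.6626,.1398,.33],166.3)
print(proj(C,[[.669,.1385,.284],[.6626,.1398,.25],[.553,.1665,.068]]))
im,C,st=grab("top","t6.png"); print(proj(C,[[.669,.1385,.284],[.6626,.1398,.25]]))
a=cv2.imread("pics/w6.png");b=cv2.imread("pics/t6.png")
o=np.hstack([a[:, :],cv2.resize(b[130:250,180:260],(256,384),interpolation=cv2.INTER_CUBIC)]);cv2.imwrite("pics/comp6.png",o)
E
```

```text
t 8.7167 pos [0.5039 0.178  0.329 ] yaw 166.33 tilt 0.16 F [-0.82  0.69 -0.58] w 0.697
frac [-0.3265  0.0008 -0.0029] roll 0.0002
[[256.86689627 405.12995246]
 [256.82780866 366.27506269]
 [257.63332887 189.52184207]]
[[211.27776662 153.46458581]
 [212.05713983 158.81778084]]
```

View pics/comp6.png

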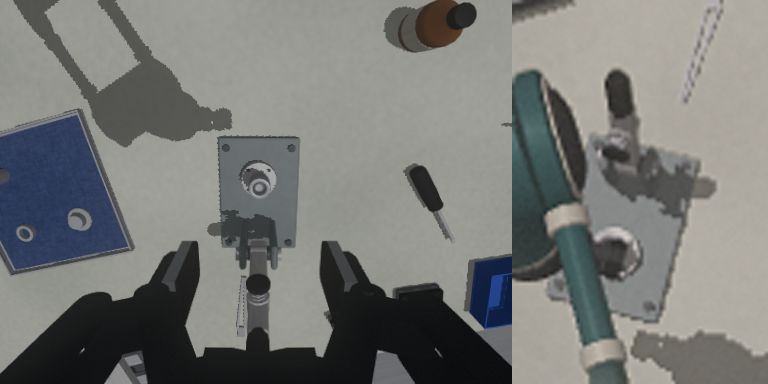

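The wrist view shows the lever in line with the tool at u≈258, with the foot at (259,285), the grip beyond v≈335, and the sleeve seated at (259,187). I'll go over the grip and straddle it.

Request:
{"api": "servo_tool", "payload": {"targets": [{"x": -0.08,"y": 0,"z": 0,"roll": 0,"hand": -0.4},{"x": -0.16,"y": 0,"z": 0,"roll": 0,"hand": -0.4},{"x": -0.24,"y": 0,"z": 0,"roll": 0,"hand": -0.4},{"x": -0.3,"y": 0,"z": 0,"roll": 0,"hand": -0.4},{"x": -0.3265,"y": 0,"z": 0,"roll": 0,"hand": -0.4},{"x": -0.3265,"y": 0,"z": 0,"roll": 0,"hand": -0.4},{"x": -0.3265,"y": 0,"z": 0.04,"roll": 0,"hand": -0.4},{"x": -0.3265,"y": 0,"z": 0.08,"roll": 0,"hand": -0.4},{"x": -0.3265,"y": 0,"z": 0.08,"roll": 0,"hand": -0.4}]}}

```text
time: 9.52
tool_pos: [0.6598, 0.1394, 0.284]
tcp_rot: [-0.372, -3.109, 0.005]
wrist_force: [0.3, 0.3, -1.6]
width: 0.7
grip_force: 0.0
```

```bash
python3 - <<'E'
from h import *
im,C,st=grab("scene","s7.png"); frac([.6626,.1398,.228],166.3)
a=cv2.imread("pics/s7.png");w,_,_=grab("wrist","w7.png"); w=cv2.imread("pics/w7.png")
cv2.imwrite("pics/comp7.png",np.hstack([cv2.resize(a[100:240,240:360],(343,400),interpolation=cv2.INTER_CUBIC),cv2.resize(w[184:384,150:375],(450,400))]))
E
```

```text
t 9.5667 pos [0.6604 0.1395 0.2862] yaw 166.34 tilt 0.5 F [ 0.46 -0.87 -0.56] w 0.701
frac [-0.0051  0.002   0.1163] roll 0.0002
```

View pics/comp7.png

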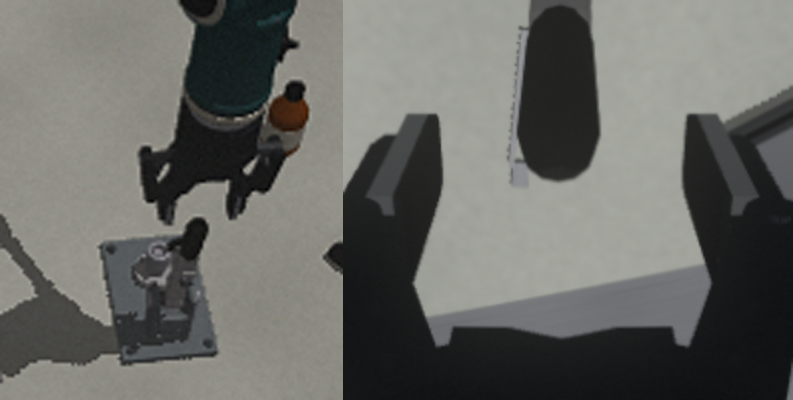

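The grip is centred between the fingers (258.5 against 259.8), with its end at about v=259–274. I'll compare that with the given lever geometry.

```bash
python3 - <<'E'
from h import *
st=bot.read_state(); C=cam("wrist",st); print(st["tool_pos"])
im=cv2.imread("pics/w7.png"); g=cv2.cvtColor(im,cv2.COLOR_BGR2GRAY)
m=(g[184:290,230:285]<60).astype(np.uint8); n,l,s,c=cv2.connectedComponentsWithStats(m)
for i in range(1,n):
    if s[i][4]>100: print(s[i]+[230,184,0,0,0],c[i]+[230,184])
x=np.array([.9716,-.2368])
for ang in (100,95,90):
  for L in (.125,.16,.195):
    a=np.radians(ang); P=[*(np.array([.553,.1665])+x*(.085-L*np.cos(a))),.092+L*np.sin(a)]
    print(ang,L,np.round(P,4),proj(C,[P]).round(1))
E
```

```text
[0.66152127 0.13975585 0.28856458]
[ 237  187   41   87 2853] [257.40904311 231.42376446]
100 0.125 [0.6567 0.1412 0.2151] [[256.6 196.7]]
100 0.16 [0.6626 0.1398 0.2496] [[256.1 223.8]]
100 0.195 [0.6685 0.1384 0.284 ] [[255.4 260.7]]
95 0.125 [0.6462 0.1438 0.2165] [[256.5 182.9]]
95 0.16 [0.6491 0.1431 0.2514] [[256. 204.]]
95 0.195 [0.6521 0.1423 0.2863] [[255.3 233.5]]
90 0.125 [0.6356 0.1464 0.217 ] [[256.5 168.1]]
90 0.16 [0.6356 0.1464 0.252 ] [[255.9 182.1]]
90 0.195 [0.6356 0.1464 0.287 ] [[255.1 202.3]]
```

The picture matches the given geometry at 100°. I'll descend and pinch the grip.

Request:
{"api": "servo_tool", "payload": {"targets": [{"x": 0,"y": 0,"z": 0.04,"roll": 0,"hand": -0.4},{"x": 0,"y": 0,"z": 0.08,"roll": 0,"hand": -0.4},{"x": 0,"y": 0,"z": 0.11,"roll": 0,"hand": -0.4},{"x": 0,"y": 0,"z": 0.12,"roll": 0,"hand": -0.4},{"x": 0,"y": 0,"z": 0.12,"roll": 0,"hand": 0},{"x": 0,"y": 0,"z": 0.12,"roll": 0,"hand": 0.2},{"x": 0,"y": 0,"z": 0.12,"roll": 0,"hand": 0.4},{"x": 0,"y": 0,"z": 0.12,"roll": 0,"hand": 1},{"x": 0,"y": 0,"z": 0.12,"roll": 0,"hand": 1},{"x": 0,"y": 0,"z": 0.12,"roll": 0,"hand": 1}], "grip_force": 30}}

```text
time: 10.45
tool_pos: [0.6638, 0.1376, 0.2332]
tcp_rot: [0.374, 3.117, -0.005]
wrist_force: [-2.6, -6.3, 2.0]
width: 0.265
grip_force: 29.8
```

Request:
{"api": "servo_tool", "payload": {"targets": [{"x": 0,"y": 0,"z": 0,"roll": 0,"hand": 1},{"x": 0,"y": 0,"z": 0,"roll": 0,"hand": 1}]}}

```text
time: 10.62
tool_pos: [0.6638, 0.1376, 0.2332]
tcp_rot: [0.374, 3.117, -0.004]
wrist_force: [-1.9, -7.3, 2.5]
width: 0.259
grip_force: 29.8
```

```bash
python3 - <<'E'
from h import *
frac([.6626,.1398,.228],166.3); s=bot.read_state(); t=s["tool_pos"]
x=np.array([.9716,-.2368]); H=np.array([.553,.1665])+x*.085
# radius/angle of grip point (grasp at tcp+g): keep same offset g, arc about hinge
a0=np.radians(100); L=.16
for a in [100,90,80,70,60,50,40,30,20,10,6,3,0]:
    r=np.radians(a); dx=L*(np.cos(r)-np.cos(a0)); dz=L*(np.sin(a0)-np.sin(r))
    print(a,"x",round(dx/.5,4),"z",round(dz/.5,4))
E
```

```text
t 10.6167 pos [0.6638 0.1376 0.2332] yaw 166.31 tilt 0.2 F [-1.92 -7.28  2.52] w 0.259
frac [0.0034 0.0038 0.0103] roll 0.0
100 x 0.0 z 0.0
90 x 0.0556 z -0.0049
80 x 0.1111 z 0.0
70 x 0.165 z 0.0144
60 x 0.2156 z 0.038
50 x 0.2613 z 0.07
40 x 0.3007 z 0.1094
30 x 0.3327 z 0.1551
20 x 0.3563 z 0.2057
10 x 0.3707 z 0.2596
6 x 0.3738 z 0.2817
3 x 0.3751 z 0.2984
0 x 0.3756 z 0.3151
```

The grip is held at 22 mm opening, with about 7 N of side load that I'll relieve with a small -y shift. I'll pull along the hinge arc to 60° first.

Request:
{"api": "servo_tool", "payload": {"targets": [{"x": 0.02,"y": -0.003,"z": -0.003,"roll": 0,"hand": 1},{"x": 0.0556,"y": -0.004,"z": -0.005,"roll": 0,"hand": 1},{"x": 0.083,"y": -0.004,"z": -0.004,"roll": 0,"hand": 1},{"x": 0.111,"y": -0.004,"z": 0,"roll": 0,"hand": 1},{"x": 0.138,"y": -0.004,"z": 0.006,"roll": 0,"hand": 1},{"x": 0.165,"y": -0.004,"z": 0.0144,"roll": 0,"hand": 1},{"x": 0.191,"y": -0.004,"z": 0.025,"roll": 0,"hand": 1},{"x": 0.2156,"y": -0.004,"z": 0.038,"roll": 0,"hand": 1},{"x": 0.2156,"y": -0.004,"z": 0.038,"roll": 0,"hand": 1}]}}

```text
time: 11.37
tool_pos: [0.5574, 0.1639, 0.2148]
tcp_rot: [0.372, 3.116, 0.002]
wrist_force: [-2.1, -2.9, 7.0]
width: 0.262
grip_force: 32.4
```

Request:
{"api": "servo_tool", "payload": {"targets": [{"x": 0.024,"y": -0.001,"z": 0.015,"roll": 0,"hand": 1},{"x": 0.0457,"y": -0.001,"z": 0.032,"roll": 0,"hand": 1},{"x": 0.066,"y": -0.001,"z": 0.051,"roll": 0,"hand": 1},{"x": 0.0851,"y": -0.001,"z": 0.0714,"roll": 0,"hand": 1},{"x": 0.102,"y": -0.001,"z": 0.094,"roll": 0,"hand": 1},{"x": 0.1171,"y": -0.001,"z": 0.117,"roll": 0,"hand": 1},{"x": 0.13,"y": -0.001,"z": 0.142,"roll": 0,"hand": 1},{"x": 0.1407,"y": -0.001,"z": 0.1677,"roll": 0,"hand": 1},{"x": 0.1407,"y": -0.001,"z": 0.1677,"roll": 0,"hand": 1}]}}

```text
time: 12.12
tool_pos: [0.4881, 0.181, 0.1281]
tcp_rot: [-0.374, -3.118, -0.004]
wrist_force: [-4.9, 2.9, 6.8]
width: 0.257
grip_force: 29.7
```

```bash
python3 - <<'E'
from h import *
frac([.6626,.1398,.228],166.3)
a=cam("scene"); im,C,st=grab("scene","s8.png"); im,C,st=grab("wrist","w8.png"); s=bot.read_state(); M=R.from_rotvec(s["tcp_rot"]).as_matrix(); print(M.T@s["wrist_force"])
E
```

```text
t 12.1167 pos [0.4881 0.181  0.1281] yaw 166.32 tilt 0.16 F [-4.89  2.86  6.82] w 0.257
frac [-0.3583  0.003  -0.2002] roll 0.0001
[ 5.81730054  1.32994594 -6.62602316]
```

The position is consistent with about 20° at the 0.16 m radius. I'll ease the axial load by moving +x slightly and continue to about 8°.

Request:
{"api": "servo_tool", "payload": {"targets": [{"x": 0.007,"y": 0,"z": 0.015,"roll": 0,"hand": 1},{"x": 0.012,"y": 0,"z": 0.03,"roll": 0,"hand": 1},{"x": 0.016,"y": 0,"z": 0.045,"roll": 0,"hand": 1},{"x": 0.019,"y": 0,"z": 0.06,"roll": 0,"hand": 1},{"x": 0.02,"y": 0,"z": 0.065,"roll": 0,"hand": 1},{"x": 0.02,"y": 0,"z": 0.065,"roll": 0,"hand": 1},{"x": 0.02,"y": 0,"z": 0.065,"roll": 0,"hand": 1}]}}

```text
time: 12.8
tool_pos: [0.4803, 0.1829, 0.0969]
tcp_rot: [0.374, 3.118, 0.003]
wrist_force: [-3.5, 4.6, 4.9]
width: 0.261
grip_force: 29.2
```

Request:
{"api": "servo_tool", "payload": {"targets": [{"x": 0,"y": 0,"z": 0.003,"roll": 0,"hand": 1},{"x": 0,"y": 0,"z": 0.006,"roll": 0,"hand": 1},{"x": 0,"y": 0,"z": 0.006,"roll": 0,"hand": 1},{"x": 0,"y": 0,"z": 0.006,"roll": 0,"hand": 1}]}}

```text
time: 13.13
tool_pos: [0.4798, 0.183, 0.0937]
tcp_rot: [-0.375, -3.119, -0.003]
wrist_force: [-5.0, 5.5, 5.2]
width: 0.261
grip_force: 29.2
```

Request:
{"api": "servo_tool", "payload": {"targets": [{"x": 0,"y": 0,"z": 0.003,"roll": 0,"hand": 1},{"x": 0,"y": 0,"z": 0.006,"roll": 0,"hand": 1},{"x": 0,"y": 0,"z": 0.006,"roll": 0,"hand": 1},{"x": 0,"y": 0,"z": 0.006,"roll": 0,"hand": 1}]}}

```text
time: 13.47
tool_pos: [0.4795, 0.1831, 0.0906]
tcp_rot: [-0.375, -3.118, -0.003]
wrist_force: [-5.0, 5.7, 4.7]
width: 0.262
grip_force: 29.2
```

Request:
{"api": "servo_tool", "payload": {"targets": [{"x": 0,"y": 0,"z": 0.003,"roll": 0,"hand": 1},{"x": 0,"y": 0,"z": 0.006,"roll": 0,"hand": 1},{"x": 0,"y": 0,"z": 0.006,"roll": 0,"hand": 1},{"x": 0,"y": 0,"z": 0.006,"roll": 0,"hand": 1}]}}

```text
time: 13.8
tool_pos: [0.4792, 0.1831, 0.0875]
tcp_rot: [-0.375, -3.117, -0.003]
wrist_force: [-5.3, 5.9, 5.1]
width: 0.258
grip_force: 29.2
```

Request:
{"api": "servo_tool", "payload": {"targets": [{"x": 0.002,"y": 0.003,"z": 0.003,"roll": 0,"hand": 1},{"x": 0.003,"y": 0.003,"z": 0.006,"roll": 0,"hand": 1},{"x": 0.003,"y": 0.003,"z": 0.006,"roll": 0,"hand": 1},{"x": 0.003,"y": 0.003,"z": 0.006,"roll": 0,"hand": 1}]}}

```text
time: 14.13
tool_pos: [0.4789, 0.1833, 0.0842]
tcp_rot: [0.374, 3.119, -0.001]
wrist_force: [-3.5, -0.9, 5.3]
width: 0.255
grip_force: 29.3
```

Request:
{"api": "servo_tool", "payload": {"targets": [{"x": 0,"y": 0,"z": 0.003,"roll": 0,"hand": 1},{"x": 0,"y": 0,"z": 0.006,"roll": 0,"hand": 1},{"x": 0,"y": 0,"z": 0.006,"roll": 0,"hand": 1},{"x": 0,"y": 0,"z": 0.006,"roll": 0,"hand": 1}]}}

```text
time: 14.47
tool_pos: [0.4787, 0.1833, 0.0812]
tcp_rot: [-0.374, -3.119, 0.001]
wrist_force: [-4.2, -0.8, 7.2]
width: 0.258
grip_force: 29.5
```

Request:
{"api": "servo_tool", "payload": {"targets": [{"x": 0,"y": 0,"z": 0.003,"roll": 0,"hand": 1},{"x": 0,"y": 0,"z": 0.006,"roll": 0,"hand": 1},{"x": 0,"y": 0,"z": 0.006,"roll": 0,"hand": 1},{"x": 0,"y": 0,"z": 0.006,"roll": 0,"hand": 1}]}}

```text
time: 14.8
tool_pos: [0.4786, 0.1834, 0.0783]
tcp_rot: [-0.374, -3.118, 0.001]
wrist_force: [-5.3, -1.0, 8.0]
width: 0.258
grip_force: 29.5
```

```bash
python3 - <<'E'
from h import *
frac([.6626,.1398,.07],166.3); s=bot.read_state(); M=R.from_rotvec(s["tcp_rot"]).as_matrix(); print("tool F",(M.T@s["wrist_force"]).round(2)); print("torque",s["torque"])
E
```

```text
t 14.8 pos [0.4786 0.1834 0.0783] yaw 166.33 tilt 0.05 F [-5.35 -0.99  7.99] w 0.258
frac [-0.3782  0.0023  0.0163] roll 0.0001
tool F [ 4.97 -2.23 -7.98]
torque [-0.15967038  0.62634457 -0.04893589]
```

The force starts rising at about z=0.084, which agrees with the 5° foot contact and puts level at TCP z≈0.070–0.071. I'll go there.

Request:
{"api": "servo_tool", "payload": {"targets": [{"x": 0,"y": -0.001,"z": 0.004,"roll": 0,"hand": 1},{"x": 0,"y": -0.001,"z": 0.008,"roll": 0,"hand": 1},{"x": 0,"y": -0.001,"z": 0.012,"roll": 0,"hand": 1},{"x": 0,"y": -0.001,"z": 0.016,"roll": 0,"hand": 1},{"x": 0,"y": -0.001,"z": 0.016,"roll": 0,"hand": 1},{"x": 0,"y": -0.001,"z": 0.016,"roll": 0,"hand": 1},{"x": 0,"y": -0.001,"z": 0.016,"roll": 0,"hand": 1}]}}

```text
time: 15.38
tool_pos: [0.4785, 0.1834, 0.0706]
tcp_rot: [-0.374, -3.119, -0.001]
wrist_force: [-6.1, 0.3, 8.9]
width: 0.257
grip_force: 29.7
```

```bash
python3 - <<'E'
from h import *
frac([.6626,.1398,.07],166.3); s=bot.read_state(); M=R.from_rotvec(s["tcp_rot"]).as_matrix(); print("tool F",(M.T@s["wrist_force"]).round(2))
im,C,st=grab("scene","s9.png"); 
# dark grip / bright arm in the scene view: predicted positions by lever angle
x=np.array([.9716,-.2368])
for a in (4,0,-4):
    r=np.radians(a); P=[[*(np.array([.553,.1665])+x*(.085-L*np.cos(r))),.092+L*np.sin(r)] for L in (0,.06,.115,.19)]
    print(a,proj(C,P).round(1).tolist())
im,C,st=grab("wrist","w9.png"); g=cv2.cvtColor(im,cv2.COLOR_RGB2GRAY)
for a in (4,0,-4):
    r=np.radians(a); L=.195; P=[*(np.array([.553,.1665])+x*(.085-L*np.cos(r)-.0*np.sin(r))),.092+L*np.sin(r)+.0115]; print(a,proj(C,[P,[P[0],P[1],P[2]-.023]]).round(1).tolist())
print(g[100:260:4,259].tolist())
E
```

```text
t 15.3833 pos [0.4785 0.1834 0.0706] yaw 166.31 tilt 0.05 F [-6.06  0.35  8.87] w 0.257
frac [-0.3783  0.0024  0.001 ] roll 0.0001
tool F [ 5.98 -1.09 -8.87]
4 [[300.7, 203.8], [297.6, 188.5], [294.9, 175.1], [291.3, 157.7]]
0 [[300.7, 203.8], [297.5, 189.2], [294.6, 176.4], [291.0, 159.9]]
-4 [[300.7, 203.8], [297.4, 189.9], [294.5, 177.8], [290.7, 162.3]]
4 [[256.1, 233.5], [256.6, 208.6]]
0 [[256.4, 216.5], [256.8, 196.5]]
-4 [[256.7, 204.9], [257.0, 188.3]]
[180, 179, 180, 182, 182, 183, 182, 181, 180, 180, 180, 181, 180, 181, 181, 180, 181, 181, 160, 101, 101, 101, 100, 100, 100, 31, 30, 29, 29, 28, 27, 26, 25, 25, 23, 23, 22, 21, 20, 19]
```

The vertical pull is 8.9 N against 8.5 N expected at level, and the grip end in the wrist view reads 0 to +1.5°. I'll go 1.5 mm lower to centre it in the window, then settle.

Request:
{"api": "servo_tool", "payload": {"targets": [{"x": 0.001,"y": 0,"z": 0.003,"roll": 0,"hand": 1},{"x": 0.001,"y": 0,"z": 0.003,"roll": 0,"hand": 1},{"x": 0.001,"y": 0,"z": 0.003,"roll": 0,"hand": 1},{"x": 0.001,"y": 0,"z": 0.003,"roll": 0,"hand": 1},{"x": 0.001,"y": 0,"z": 0.003,"roll": 0,"hand": 1},{"x": 0.001,"y": 0,"z": 0.003,"roll": 0,"hand": 1},{"x": 0.001,"y": 0,"z": 0.003,"roll": 0,"hand": 1},{"x": 0.001,"y": 0,"z": 0.003,"roll": 0,"hand": 1},{"x": 0.001,"y": 0,"z": 0.003,"roll": 0,"hand": 1},{"x": 0.001,"y": 0,"z": 0.003,"roll": 0,"hand": 1}]}}

```text
time: 16.32
tool_pos: [0.4786, 0.1834, 0.0694]
tcp_rot: [0.374, 3.119, 0.001]
wrist_force: [-5.0, 0.2, 10.0]
width: 0.257
grip_force: 29.8
```

```bash
python3 - <<'E'
from h import *
s=bot.read_state(); M=R.from_rotvec(s["tcp_rot"]).as_matrix(); print(s["tool_pos"],"tool F",(M.T@s["wrist_force"]).round(2))
im,C,st=grab("wrist","w10.png"); g=cv2.cvtColor(im,cv2.COLOR_RGB2GRAY)
# grip (dark) width by row -> depth of the bar's widest silhouette along its length
for v in range(190,262,6):
    r=np.where(g[v,225:295]<60)[0]
    if len(r): print(v,r[0]+225,r[-1]+225,len(r))
x=np.array([.9716,-.2368]); yv=np.array([.2368,.9716])
for a in (3,0,-3):
  r=np.radians(a)
  for L in (.195,.185,.175):
    P=np.array([*(np.array([.553,.1665])+x*(.085-L*np.cos(r))),.092+L*np.sin(r)]); o=np.array([*yv*.0115,0]); q=proj(C,[P-o,P+o]); print(a,L,q.round(1).tolist(),round(np.ptp(q[:,0]),1))
E
```

```text
[0.47856279 0.1833861  0.06943323] tool F [  4.93  -1.   -10.02]
202 243 275 33
208 237 281 45
214 235 283 49
220 234 285 52
226 225 288 64
232 231 287 57
238 232 287 56
244 232 287 56
250 231 288 58
256 230 289 60
3 0.195 [[225.8, 217.2], [287.1, 217.2]] 61.3
3 0.185 [[226.8, 240.5], [286.2, 240.5]] 59.4
3 0.175 [[227.8, 262.4], [285.4, 262.4]] 57.6
0 0.195 [[228.3, 206.8], [285.0, 206.8]] 56.7
0 0.185 [[229.0, 229.3], [284.4, 229.3]] 55.3
0 0.175 [[229.8, 250.7], [283.7, 250.7]] 54.0
-3 0.195 [[230.5, 199.0], [283.2, 199.0]] 52.7
-3 0.185 [[231.0, 220.6], [282.7, 220.6]] 51.7
-3 0.175 [[231.5, 241.3], [282.2, 241.3]] 50.7
```

All cues put the arm within about 1° of level. The image leans slightly high and the window is wider below, so I'll lower it by one last millimetre, settle and hand in.

Request:
{"api": "servo_tool", "payload": {"targets": [{"x": 0,"y": 0,"z": 0.0025,"roll": 0,"hand": 1},{"x": 0,"y": 0,"z": 0.0025,"roll": 0,"hand": 1},{"x": 0,"y": 0,"z": 0.0025,"roll": 0,"hand": 1},{"x": 0,"y": 0,"z": 0.0025,"roll": 0,"hand": 1},{"x": 0,"y": 0,"z": 0.0025,"roll": 0,"hand": 1},{"x": 0,"y": 0,"z": 0.0025,"roll": 0,"hand": 1},{"x": 0,"y": 0,"z": 0.0025,"roll": 0,"hand": 1},{"x": 0,"y": 0,"z": 0.0025,"roll": 0,"hand": 1}]}}

```text
time: 17.03
tool_pos: [0.4786, 0.1834, 0.0682]
tcp_rot: [0.374, 3.119, 0.001]
wrist_force: [-6.2, -0.9, 10.4]
width: 0.259
grip_force: 29.8
```

```bash
python3 - <<'E'
from h import *
s=bot.read_state(); print(s["tool_pos"],s["wrist_force"],s["width"])
print(ticket.finish_job())
E
```

```text
[0.47857569 0.18338146 0.06823154] [-6.19452118 -0.89185491 10.3855914 ] 0.25885146601344355
the job is handed in; nothing more can be done
None
```

The sleeve is home on the shoulder and released, the lever is held about level (roughly ±1°, judged from height, pull force and the wrist view) with about 10 N up on the tool, and the job is handed in at about 17 s with no verdict returned; I viewed 11 pictures, one over the limit of 10.

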